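Snap the storage cap onto a cutter set

ROBOT

A 6-joint arm with a two-finger parallel gripper is mounted at the origin on a cart in front of the work surface, level with it; the furniture and walls round the work are solid. World frame = base frame: x ahead of the robot, y to its left, z up, the work surface at z = 0. Lengths are in m, angles in rad, forces in N, time in s.
With the tool pointing down it reaches from about 0.35 to 0.775 m from the base axis. Payload 5.5 kg.
Tool frame: the origin (TCP) lies at the very end of the fingers, on their centre line; the grasp point (between the pads) lies 19 mm behind it; x points along the fingers, y is the direction in which the jaws open and shut, and the axes are right-handed (so a half turn about x gives the same grasp; the last joint's range is limited). The gripper opens to 85 mm and grips with 20 to 120 N. Pads are 22 mm wide; open, the fingers measure 114 mm over their backs; the gripper's body (76 mm by 85 mm) begins 54 mm behind the grasp point. The pads swing forward as they close: fully open they stand 13 mm farther back than shut.
Start: joints at [-1.244, 0.313, 0.046, 1.304, 0, 1.431], TCP at [0.259, -0.514, 0.231] pointing down, gripper open.
Joint ranges: [-2.76, 2.76], [-0.86, 1.69], [-1.03, 1.26], [-2.2, 2.34], [-1.47, 1.5], [-3.14, 3.14]. Speed limits (rad/s): [2.57, 2.57, 3.14, 3.14, 3.14, 3.14].

INTERFACE

Orientations are given as a unit quaternion [w, x, y, z].
In Python, from workcell import env gives the robot as it stands.
- The arm moves only by the tool drive_tool, never from a script. Its argument "plan" is a list that holds one entry, the list of rows, each a list of 7 numbers: the shift along the tool's x, y, z in cm, then the turn, a rotation vector about the tool's x, y, z in degrees, then the opening, from 0 (shut) to 1 (fully open). In form: [[[tx, ty, tz, wx, wy, wz, fingers], ...]]. A call has exactly 5 rows; each row shifts and turns the commanded pose from where the row before left it, along the tool's axes as they then stand; what a row does not reach is not made up. A row lasts 1/12 s, in which the tool goes at most 41.7 mm and 7.16 degrees, less where a joint would pass 70% of its speed; a pose out of reach is approached as far as the arm can. A call with a gripper value outside its range is refused whole. The fingers move at their own pace and stop on an object; "squeeze" is the grip in N (left out, the last holds). Time passes only in rows, so rows that do not move let the fingers close, or fill a call up. It gives the time, the measured TCP pose, the force and the opening at its end, in the units of the state.
- env.get_state(): the state, without advancing time (a new reading comes with each control period).
- env.read_camera(name): name is "scene" or "top" or "wrist"; returns the picture (384x512x3 uint8, red, green, blue); there is no depth.
- env.camera_model(name): a dict with "camera_matrix" (3x3 intrinsics, pixels), "camera_from_world" (4x4, takes a point from world to camera coordinates); the wrist camera has in their place "T_tool_cam" (4x4, takes a point from camera to tool coordinates, whose origin is the TCP and whose axes are the tool frame's). Camera axes: x right, y down, z forward; pixel columns grow to the right and rows downward; lengths in m; the calibration is good to about 2 mm. A picture is of the moment at which its call begins: read the wrist's pose just before it. camera_model takes no time and is no camera call.
- env.hand_in(): hands the job in, once; it reports no verdict.
The state is a dict: "clock": time; "joint_pos": joint angles; "qvel": joint speeds; "tau": joint torques, N m; "tcp_pos": TCP position; "orientation": TCP orientation; "wrist_force": force on the tool from outside, world axes, zero at the start; "ft_torque": the same for the moment, N m; "finger_gap": finger opening in m.
Only numpy, scipy, OpenCV 4.12 (cv2) and the standard library are available. Lean on these libraries where they do the work, as an engineer would, in place of code of your own. Each camera call takes 0.05 s, during which the arm holds its last target.

TASK

Slide the made-up cutter set across the table, without lifting or tipping it, into the pocket of the beech cradle until its foot is right back against the stop. Then put the black snap cap over the arbor nose and press it straight down past the click until it sits fully home on the spacer ring, and finish while still pressing it firmly down. Leave the other tools where they lie.

Things in the scene. Friction and masses are not known exactly. Their poses are not given: they have to be found in the camera images.
- cutter_set: Made-up cutter set, one upright unit of about 0.86 kg, loose on the table. From below: round grey foot 100 mm across, 24 mm high (15 at its rim); dark cutter block 90 mm across, its two knives 96 mm over all, 24 to 66 mm above the table; steel spacer ring 54 mm across, 66 to 96 mm (can be gripped from above); arbor nose, 96 to 127 mm. Origin: centre of the foot's underside; z up along the nose.
- seat (a point): Centre of the top face of the set's spacer ring, 96 mm above the set's origin, where the cap's mouth lies when fully home. From it the steel arbor nose rises 31 mm, 23 mm across, its last 7 mm tapering to 15 mm. Three spring-loaded balls stand 3 mm out of the nose, 10.5 mm above this point.
- cradle: Beech cradle fixed on the table, a U 18 mm high: two rails 106 mm apart (3 mm free each side of the foot), 142 mm wide over all. Origin: where the foot's centre lies when home. y axis: along the rails from the open mouth to the back stop, whose face is 50 mm and outer side 72 mm from the origin. The rails reach 42 mm towards the mouth, their flared ends 56 mm.
- pocket (a point): Same point as the cradle's origin, at table height: centre of the foot's underside when the set is fully home in the pocket.
- snap_cap: Loose black snap cap, an upside-down cup 42 mm across, 44 mm high, flat top, fluted sides, 60 g, standing mouth down. Origin: centre of its mouth; z up. A lip in the mouth tapers from 30 to 25 mm, 6 mm up. On the nose it meets the balls 11 mm above home, resists up to roughly 9 N, clicks over them (resistance drops) 6 to 4 mm above home, then goes on down to the ring. Its weight alone does not snap it.
- chisel: Bystander, to be left alone: chisel with a beech handle, 27x255x27 mm, lying flat. Origin: centre of its underside.
- setting_block: Bystander, to be left alone: white setting block 40x60x30 mm with a short black knob on top (46 mm in all). Origin: centre of its underside.
- hexkey_8: Bystander, to be left alone: black L-shaped hex key, 49x124x8 mm, lying flat. Origin: centre of its underside.
- offcut: Bystander, to be left alone: pine offcut, 60x75x22 mm, lying flat. Origin: centre of its underside.
- spacer_ring: Bystander, to be left alone: loose steel spacer ring, 60 mm across and 20 mm high, lying flat. Origin: centre of its underside.
- tape_measure: Bystander, to be left alone: pocket tape measure, 36x78x61 mm. Origin: centre of its underside.

How it is judged:
On the way, in this order (a step that is already met when the one before it is completed fails the run):
1. the cutter set stands fully home in the cradle's pocket (horizontal distance between cutter_set and pocket below 0.006 m and angle between cutter_set's own z axis and vertical below 0.06 rad and linear speed of cutter_set below 0.02 m/s), for 0.2 s.
2. the cap has snapped on and sits home on the spacer ring (horizontal distance between cutter_set and pocket below 0.006 m and angle between cutter_set's own z axis and vertical below 0.06 rad and distance between snap_cap and seat below 0.003 m and angle between the z axis of snap_cap and the z axis of cutter_set, either way round below 0.08 rad), for 0.1 s.
At the end, for the whole second after the job is handed in: the set still stands upright within 6 mm of its home point in the pocket, the cap sits on the spacer ring (mouth centre within 3 mm of the seat, square to it within 0.08 rad), and the robot is still pressing: more than 4 N between cap and set (the cap alone weighs under 1 N) (all of step 2 and contact force between snap_cap and cutter_set above 4 N); the arm keeps its last pose, push and grip.
It fails at once if the cutter set is lifted more than 8 mm off the table or tipped (height (world z) of cutter_set above 0.008 m or angle between cutter_set's own z axis and vertical above 0.15 rad).
It fails at once if another tool is pushed away by more than 5 cm (distance of any of chisel, setting_block, hexkey_8, offcut, spacer_ring, tape_measure from where it was at the start of the episode above 0.05 m).
It also fails if it takes over 58 s, if anything falls off the work surface, if the arm or the gripper's body presses on something with over 40 N, if the wrist force passes 120 N, or if a joint passes its speed limit or range.

## Working session

There is one attempt and no reset: what is moved stays moved. The work goes in short steps, Python scripts to look and compute and a tool call to move; the robot and the scene stay as the last step left them, time stands still between calls to the robot, and variables do not carry over. Pictures are saved under pics/ and viewed, and the job is handed in when it is done.

Besides the shell and the picture viewer there is one more tool, called after ">>>" as name([rows], argument=value, ...), one row to a line, values as JSON. drive_tool: Moves the arm, as the interface text tells. Its arguments: {"type":"object","properties":{"plan":{"type":"array","items":{"type":"array","items":{"type":"array","items":{"type":"number"}}}},"squeeze":{"type":"number"}},"required":["plan"]}

```bash
mkdir -p pics; ls; python3 - <<'E'
from workcell import env
import cv2, numpy as np
np.set_printoptions(precision=4,suppress=True)
print(env.get_state())
for n in("scene","top"):
    im=env.read_camera(n); cv2.imwrite(f"pics/{n}0.png",cv2.resize(im[:,:,::-1],None,fx=1.5,fy=1.5)); np.save(f"{n}0.npy",im)
    print(n,env.camera_model(n))
print(env.camera_model("wrist"))
E
```

```text
pics
{'clock': 0.0, 'joint_pos': array([-1.2436,  0.314 ,  0.045 ,  1.3036,  0.    ,  1.4312]), 'qvel': array([ 0.0004,  0.0013, -0.0006, -0.0015, -0.0008, -0.002 ]), 'tau': array([ -0.0008, -48.0631,  29.8529,   0.0195,  -0.0001,  -0.    ]), 'tcp_pos': array([ 0.2586, -0.513 ,  0.2304]), 'orientation': array([-0.1629, -0.6879, -0.1642,  0.688 ]), 'wrist_force': array([-0.1042,  0.0897, -0.7219]), 'ft_torque': array([-0.0502,  0.0353, -0.0106]), 'finger_gap': 0.085356277316227}
scene {'camera_matrix': array([[464.8003,   0.    , 251.9455],
       [  0.    , 464.8003, 186.935 ],
       [  0.    ,   0.    ,   1.    ]]), 'camera_from_world': array([[-0.751 , -0.6602,  0.009 ,  0.2577],
       [-0.2963,  0.3248, -0.8982,  0.3198],
       [ 0.5901, -0.6772, -0.4395,  0.8735],
       [ 0.    ,  0.    ,  0.    ,  1.    ]])}
top {'camera_matrix': array([[473.9522,   0.    , 257.8844],
       [  0.    , 473.9522, 185.7852],
       [  0.    ,   0.    ,   1.    ]]), 'camera_from_world': array([[-0.0138, -0.9997, -0.0205, -0.2001],
       [-0.9886,  0.0167, -0.1498,  0.547 ],
       [ 0.1501,  0.0182, -0.9885,  1.1153],
       [ 0.    ,  0.    ,  0.    ,  1.    ]])}
{'camera_matrix': array([[329.1761,   0.    , 255.7724],
       [  0.    , 329.1761, 191.8812],
       [  0.    ,   0.    ,   1.    ]]), 'T_tool_cam': array([[ 0.0001, -0.2813,  0.9596, -0.1441],
       [ 1.    ,  0.0002,  0.    ,  0.    ],
       [-0.0002,  0.9596,  0.2813, -0.0704],
       [ 0.    ,  0.    ,  0.    ,  1.    ]])}
```

View pics/scene0.png

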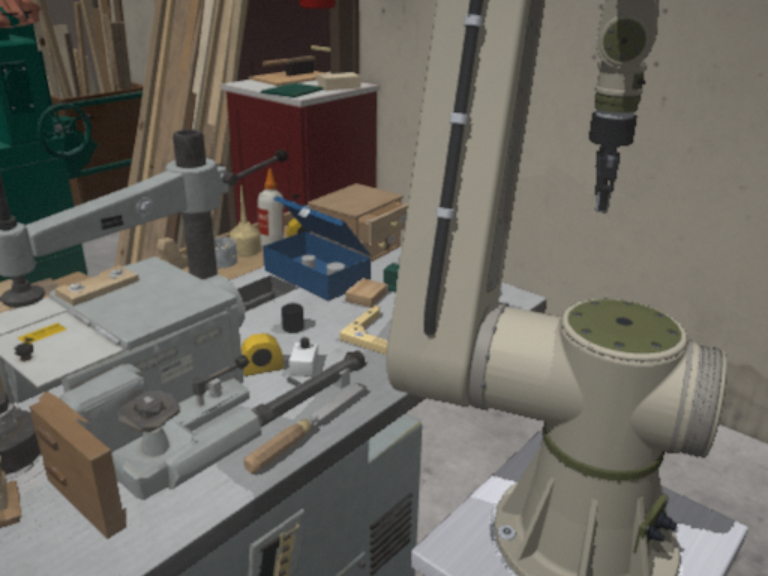

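View pics/top0.png

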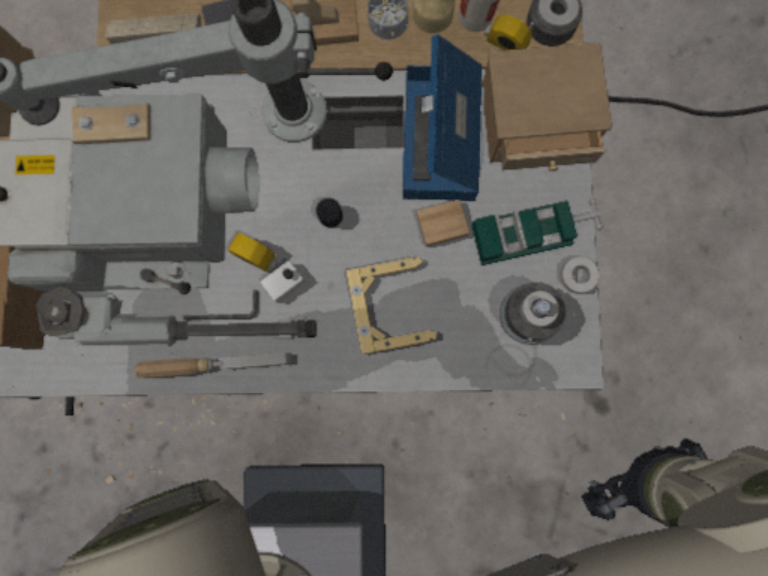

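The top view shows the set at about (540,308), the U cradle at about (390,305) with its mouth facing right (−y), and the cap at (328,212), all in the 1.5x picture. I'll enlarge those areas to measure them.

```bash
cat > h.py <<'E'
import numpy as np, cv2
from workcell import env
np.set_printoptions(precision=4,suppress=True)
def ray(cam,px,z):
    m=env.camera_model(cam); K=m["camera_matrix"];T=m["camera_from_world"]
    d=T[:3,:3].T@np.linalg.inv(K)@np.array([px[0],px[1],1.]); c=-T[:3,:3].T@T[:3,3]
    return c+d*(z-c[2])/d[2]
def proj(cam,P):
    m=env.camera_model(cam); q=m["camera_from_world"]@np.append(P,1); p=m["camera_matrix"]@q[:3]; return p[:2]/p[2]
E
python3 - <<'E'
from h import *
im=np.load("top0.npy")[:,:,::-1]
a=cv2.resize(im[150:250,200:410],None,fx=3.8,fy=3.8,interpolation=cv2.INTER_CUBIC); cv2.imwrite("pics/crop0.png",a)
b=cv2.resize(im[120:180,190:260],None,fx=8,fy=8,interpolation=cv2.INTER_CUBIC); cv2.imwrite("pics/crop1.png",b)
E
```

```text
(no output)
```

View pics/crop0.png

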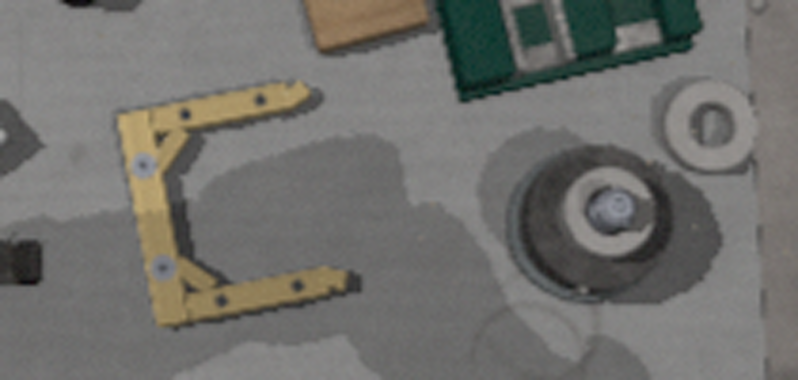

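View pics/crop1.png

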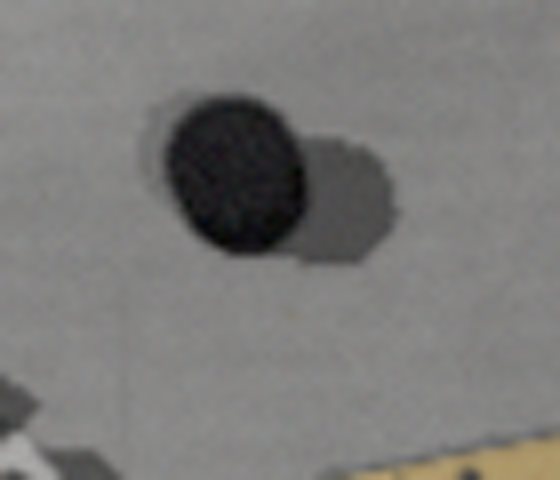

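```bash
python3 - <<'E'
from h import *
im=np.load("top0.npy"); bgr=np.ascontiguousarray(im[:,:,::-1]); hsv=cv2.cvtColor(bgr,cv2.COLOR_BGR2HSV)
# cradle
m=cv2.inRange(hsv,(15,60,60),(35,255,255)); roi=np.zeros_like(m); roi[160:245,225:300]=255; m&=roi
ys,xs=np.nonzero(m); P=np.array([ray("top",(x,y),.018)[:2] for x,y in zip(xs,ys)])
r=cv2.minAreaRect((P*1000).astype(np.float32)); print("cradle rect mm",r, len(P)); box=cv2.boxPoints(r); print(box)
# cap
m=cv2.inRange(hsv,(0,0,0),(180,255,50)); n,l,s,c=cv2.connectedComponentsWithStats(m[120:180,200:240])
for i in range(1,n):
    if s[i][4]>50:
        print("cap blob",s[i],c[i])
# ring
g=bgr[:,:,1]; sub=g[170:245,330:405]
for x,y,z,rr in [(0,0,0,0)]:
    pass
for nm,(cx,cy),z in [("ring",(607,211),.096),("nose",(613,209),.127),("capA",None or ((236/8+190-200)*3.8,(172/8+120-150)*3.8),.022),]:
    px=(cx/3.8+200-.37,cy/3.8+150-.37); print(nm,px,ray("top",px,z))
E
```

```text
cradle rect mm ((520.346435546875, -236.27902221679688), (166.2653045654297, 175.2649383544922), 10.1830472946167) 1198
[[ 423.0304 -164.7243]
 [ 454.0161 -337.2284]
 [ 617.6625 -307.8338]
 [ 586.6768 -135.3296]]
cap blob [ 11  13  18  19 255] [19.3608 21.7216]
ring (359.3668421052632, 205.1563157894737) [ 0.4864 -0.4413  0.096 ]
nose (360.9457894736842, 204.63) [ 0.4842 -0.4388  0.127 ]
capA (219.13, 141.13) [ 0.6616 -0.1123  0.022 ]
```

```bash
python3 - <<'E'
from h import *
im=np.load("top0.npy"); bgr=np.ascontiguousarray(im[:,:,::-1])
cv2.imwrite("pics/crop2.png",cv2.resize(bgr[180:236,330:390],None,fx=10,fy=10,interpolation=cv2.INTER_NEAREST))
E
```

```text
(no output)
```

View pics/crop2.png

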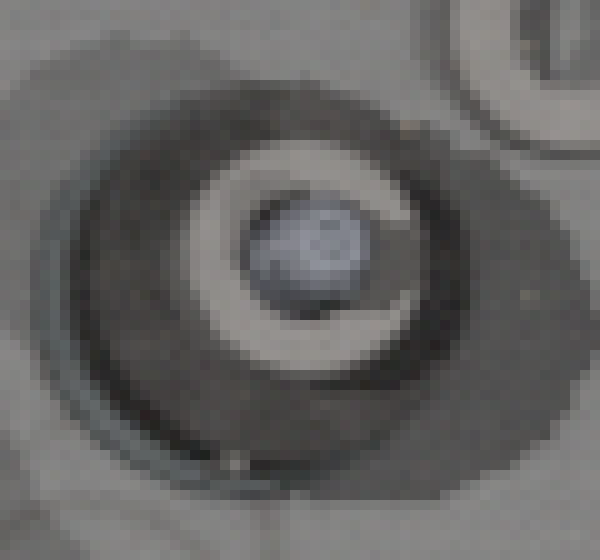

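```bash
python3 - <<'E'
from h import *
im=np.load("top0.npy"); bgr=np.ascontiguousarray(im[:,:,::-1]); hsv=cv2.cvtColor(bgr,cv2.COLOR_BGR2HSV)
m=cv2.inRange(hsv,(15,60,60),(35,255,255)); roi=np.zeros_like(m); roi[160:245,225:300]=255; m&=roi
n,l,s,c=cv2.connectedComponentsWithStats(m,connectivity=8); i=1+np.argmax(s[1:,4]); print(s[i])
k=(l==i).astype(np.uint8); cn,_=cv2.findContours(cv2.resize(k*255,None,fx=4,fy=4,interpolation=cv2.INTER_LINEAR)//128,cv2.RETR_EXTERNAL,cv2.CHAIN_APPROX_NONE)
cn=max(cn,key=len)[:,0,:]
px=(cn+.5)/4-.5
P=np.array([ray("top",p,.018)[:2] for p in px])*1000
r=cv2.minAreaRect(P.astype(np.float32)); box=cv2.boxPoints(r); print(r,box)
# back outer edge fit
th=np.deg2rad(r[2]); 
import itertools
a=np.deg2rad(r[2]); 
for u in (np.array([np.cos(a),np.sin(a)]),np.array([-np.sin(a),np.cos(a)])):
    q=P@u; print(u,q.min(),q.max())
np.save("crad.npy",P)
print("ring",ray("top",(360.3,205.3),.096),"nose",ray("top",(360.5,204.7),.127))
for z in(0,.022,.044): print("cap",ray("top",(219.13,141.13),z))
E
```

```text
[ 231  172   61   64 1164]
((504.36785888671875, -214.56005859375), (144.6005859375, 128.79318237304688), 10.37926959991455) [[ 421.6487 -164.2431]
 [ 444.8526 -290.9288]
 [ 587.087  -264.877 ]
 [ 563.8832 -138.1913]]
[0.9836 0.1802] 385.1586211679555 529.7592153061618
[-0.1802  0.9836] -366.31434360162797 -237.52115269751906
ring [ 0.4861 -0.4434  0.096 ] nose [ 0.4841 -0.4378  0.127 ]
cap [ 0.6671 -0.1101  0.    ]
cap [ 0.6616 -0.1123  0.022 ]
cap [ 0.6561 -0.1145  0.044 ]
```

```bash
cat >> h.py <<'E'
from scipy.spatial.transform import Rotation as R
def rot(s): 
    q=np.array(s["orientation"]); return R.from_quat([q[1],q[2],q[3],q[0]])
def go(target,ydir,free=True):
    """print tool-frame shift (cm) and rotvec (deg) from measured pose to tool-down at target with jaw axis ydir"""
    s=env.get_state(); r=rot(s); y=np.array([ydir[0],ydir[1],0.]); y/=np.linalg.norm(y)
    if free and y@r.as_matrix()[:,1]<0: y=-y
    x=np.array([0,0,-1.]); M=np.stack([x,y,np.cross(x,y)],1)
    d=r.inv().apply(np.array(target)-s["tcp_pos"])*100; w=np.degrees((r.inv()*R.from_matrix(M)).as_rotvec())
    print("t",s["clock"],"tcp",s["tcp_pos"],"shift cm",d,"rot deg",w,"F",s["wrist_force"],"gap",s["finger_gap"])
E
python3 - <<'E'
from h import *
print(rot(env.get_state()).as_matrix())
P=np.load("crad.npy")
v=np.array([-.1802,.9836]);u=np.array([.9836,.1802])
# robust edges: back edge points
Q=np.stack([P@u,P@v],1)
c=Q[:,0].min()+72
def fit(sel):
    vx,vy,x0,y0=cv2.fitLine(Q[sel].astype(np.float32),cv2.DIST_HUBER,0,.01,.01).ravel(); return np.degrees(np.arctan2(vy,vx)),x0,y0,sel.sum()
print("back",fit((Q[:,1]>-240.5)&(abs(Q[:,0]-c)<60)))
for sgn,e in((1,Q[:,0].max()),(-1,Q[:,0].min())):
    print("rail",fit((abs(Q[:,0]-e)<3.5)&(Q[:,1]<-248)&(Q[:,1]>-345)))
print(Q.min(0),Q.max(0))
o=457.5*u-309.7*v; print("origin",o)
go([.486,-.443,.20],v)
E
```

```text
[[-0.0005  0.45   -0.893 ]
 [ 0.0015 -0.893  -0.45  ]
 [-1.     -0.0016 -0.0002]]
back (np.float32(-0.22058451), np.float32(457.93924), np.float32(-238.78705), np.int64(201))
rail (np.float32(-89.8695), np.float32(528.61255), np.float32(-296.81592), np.int64(161))
rail (np.float32(89.74852), np.float32(386.4653), np.float32(-296.81985), np.int64(164))
[ 385.1331 -366.3257] [ 529.7291 -237.5318]
origin [ 505.8049 -222.1794]
t 0.1 tcp [ 0.2586 -0.5131  0.2305] shift cm [  3.0507   3.9809 -23.4566] rot deg [16.3642 -0.0004  0.0911] F [ 0.4816  0.0267 -0.4671] gap 0.08536177809458215
```

>>> drive_tool([
  [[0.6, 0.8, -3.5, 0, 0, 0, 1], [0.6, 0.8, -4, 0, 0, 0, 1], [0.6, 0.8, -4, 0, 0, 0, 1], [0.6, 0.8, -4, 0, 0, 0, 1], [0.6, 0.8, -4, 0, 0, 0, 1]],
])

```text
clock: 0.52
tcp_pos: [0.4523, -0.4607, 0.2006]
orientation: [-0.163, -0.688, -0.164, 0.688]
wrist_force: [0.4, -1.8, 1.1]
finger_gap: 0.0858
```

>>> drive_tool([
  [[0, 0, -3, 0, 0, 0, 1], [0, 0, -1, 0, 0, 0, 1], [0, 0, 0, 6, 0, 0, 1], [0, 0, 0, 6, 0, 0, 1], [0, 0, 0, 4.4, 0, 0, 1]],
])

```text
clock: 0.93
tcp_pos: [0.4865, -0.4431, 0.2008]
orientation: [-0.062, -0.704, -0.062, 0.705]
wrist_force: [0.1, -0.4, -0.5]
finger_gap: 0.0852
```

```bash
python3 - <<'E'
from h import *
s=env.get_state();im=env.read_camera("wrist"); np.save("w1.npy",im); import pickle; pickle.dump(s,open("w1.pkl","wb"))
cv2.imwrite("pics/w1.png",cv2.resize(im[:,:,::-1],None,fx=1.5,fy=1.5))
go([.486,-.443,.20],(-.18,.984))
m=env.camera_model("wrist");K=m["camera_matrix"];T=m["T_tool_cam"]
def pj(P):
    q=np.linalg.inv(T)@np.append(rot(s).inv().apply(np.array(P)-s["tcp_pos"]),1);p=K@q[:3];return p[:2]/p[2]*1.5
for P in [(.486,-.443,.096),(.486,-.443,.127),(.486,-.443,0)]: print(pj(P))
E
```

```text
t 0.9833 tcp [ 0.4862 -0.4433  0.2009] shift cm [ 0.0856 -0.0366  0.0178] rot deg [-0.4281  0.0489  0.0398] F [-0.0856 -0.619  -0.21  ] gap 0.08539553240748826
[382.7042 283.7973]
[382.522  302.1398]
[383.0724 246.7198]
```

View pics/w1.png

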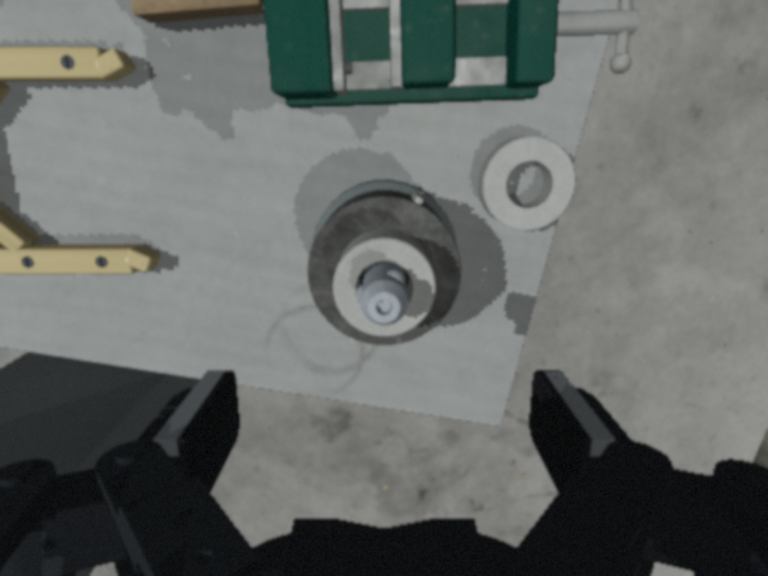

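The ring centre shows at (384,287) and the nose tip at (383,307). The predictions were (383,284) and (383,302), so the set lies about 2 mm nearer the base than measured. I'll correct for that and go down to the ring.

>>> drive_tool([
  [[2.5, 0, 0.2, 0, 0, 0, 1], [3, 0, 0, 0, 0, 0, 1], [3, 0, 0, 0, 0, 0, 1], [2.5, 0, 0, 0, 0, 0, 1], [1.0, 0, 0, 0, 0, 0, 1]],
])

```text
clock: 1.4
tcp_pos: [0.4822, -0.4421, 0.077]
orientation: [-0.062, -0.703, -0.066, 0.706]
wrist_force: [-0.7, 0.8, -1.3]
finger_gap: 0.0854
```

>>> drive_tool([
  [[0.8, 0, 0, 0, 0, 0, 1], [0.1, 0, 0, 0, 0, 0, 1], [0, 0, 0, 0, 0, 0, 0.5], [0, 0, 0, 0, 0, 0, 0.3], [0, 0, 0, 0, 0, 0, 0.3]],
], squeeze=60)

```text
clock: 1.82
tcp_pos: [0.4854, -0.4442, 0.0744]
orientation: [0.064, 0.705, 0.063, -0.704]
wrist_force: [-2.4, 1.3, 45.5]
finger_gap: 0.0515
```

>>> drive_tool([
  [[0, 0, 0, 0, 0, 0, 0.3], [0, 0, 0, 0, 0, 0, 0.3], [0, 0, 0, 0, 0, 0, 0.3], [0, 0, 0, 0, 0, 0, 0.3], [0, 0, 0, 0, 0, 0, 0.3]],
])

```text
clock: 2.23
tcp_pos: [0.4854, -0.4443, 0.0747]
orientation: [0.065, 0.705, 0.063, -0.704]
wrist_force: [-1.0, 2.2, 4.6]
finger_gap: 0.0507
```

```bash
python3 - <<'E'
from h import *
s=env.get_state();im=env.read_camera("wrist"); t=env.read_camera("top"); cv2.imwrite("pics/w2.png",np.hstack([im,t])[:,:,::-1][:,:, :][::1,::1] if 0 else cv2.resize(np.vstack([im,t])[:,:,::-1],None,fx=.78,fy=.78))
v=np.array([-.177,.984]); o=np.array([.506,-.2231])
go([*(o-.115*v),s["tcp_pos"][2]],v); go([*o,s["tcp_pos"][2]],v); print(s["ft_torque"])
E
```

```text
t 2.3333 tcp [ 0.4854 -0.4443  0.0747] shift cm [-0.014  -9.8863 -5.9758] rot deg [ 0.1744 -0.0864 -0.1368] F [-0.7249  2.5695  5.7492] gap 0.0511126298053031
t 2.3333 tcp [ 0.4854 -0.4443  0.0747] shift cm [ -0.0414 -21.3839  -6.0108] rot deg [ 0.1744 -0.0864 -0.1368] F [-0.7249  2.5695  5.7492] gap 0.0511126298053031
[ 0.3334  0.2566 -0.0165]
```

View pics/w2.png

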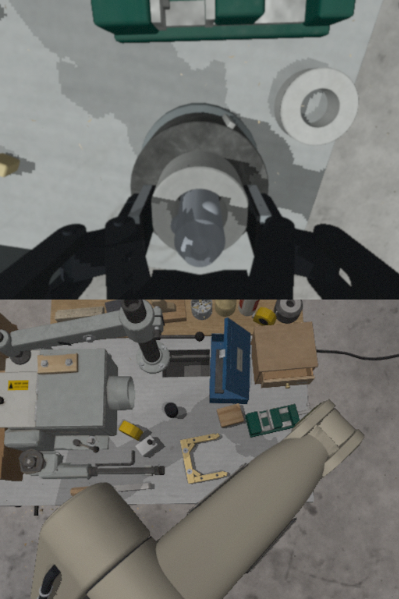

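The grip holds, with a gap of 51 mm on the ring and the nose between the fingers. Next I'll slide it to in front of the cradle mouth.

>>> drive_tool([
  [[-0.1, -0.4, -0.3, 0, 0, 0, 0.3], [0, -1, -0.6, 0, 0, 0, 0.3], [0, -1, -0.6, 0, 0, 0, 0.3], [0, -1, -0.6, 0, 0, 0, 0.3], [0, -1, -0.6, 0, 0, 0, 0.3]],
])

```text
clock: 2.75
tcp_pos: [0.504, -0.3972, 0.0748]
orientation: [0.065, 0.705, 0.062, -0.704]
wrist_force: [-1.8, -5.7, 1.1]
finger_gap: 0.0513
```

>>> drive_tool([
  [[0, -1, -0.6, 0, 0, 0, 0.3], [0, -1, -0.7, 0, 0, 0, 0.3], [0, -1, -0.7, 0, 0, 0, 0.3], [0, -1, -0.7, 0, 0, 0, 0.3], [0, -0.5, -0.4, 0, 0, 0, 0.3]],
])

```text
clock: 3.17
tcp_pos: [0.5274, -0.353, 0.079]
orientation: [0.069, 0.705, 0.056, -0.704]
wrist_force: [-15.0, -7.4, 21.8]
finger_gap: 0.051
```

```bash
python3 - <<'E'
from h import *
s=env.get_state();im=env.read_camera("wrist"); t=env.read_camera("top"); np.save("w3.npy",im);np.save("t3.npy",t)
cv2.imwrite("pics/w3.png",cv2.resize(im[:,:,::-1],None,fx=1.5,fy=1.5)); cv2.imwrite("pics/t3.png",cv2.resize(t[140:260,200:380,::-1],None,fx=4,fy=4))
v=np.array([-.177,.984]); o=np.array([.506,-.2231])
go([*o,s["tcp_pos"][2]],v); print(s["ft_torque"])
m=env.camera_model("wrist");K=m["camera_matrix"];T=m["T_tool_cam"]
def pj(P):
    q=np.linalg.inv(T)@np.append(rot(s).inv().apply(np.array(P)-s["tcp_pos"]),1);p=K@q[:3];return p[:2]/p[2]*1.5
print("ringC",pj((*s["tcp_pos"][:2],.096)))
u=np.array([v[1],-v[0]])
for a,b in((53,-42),(-53,-42),(71,-42),(-71,-42),(0,50)): print(a,b,pj((*(o+.001*(a*u+b*v)),.018)))
E
```

```text
t 3.2667 tcp [ 0.5255 -0.3475  0.0777] shift cm [ -0.202  -12.5888  -0.3011] rot deg [ 0.0823  0.0439 -0.3434] F [-10.7182  -3.004   19.515 ] gap 0.05121454594957872
[-1.5672  3.1245 -0.9809]
ringC [383.3929 398.661 ]
53 -42 [158.3369 183.3897]
-53 -42 [187.8067 415.7658]
71 -42 [152.4364 136.8628]
-71 -42 [192.0673 449.3618]
0 50 [-40.5517 309.0405]
```

View pics/w3.png

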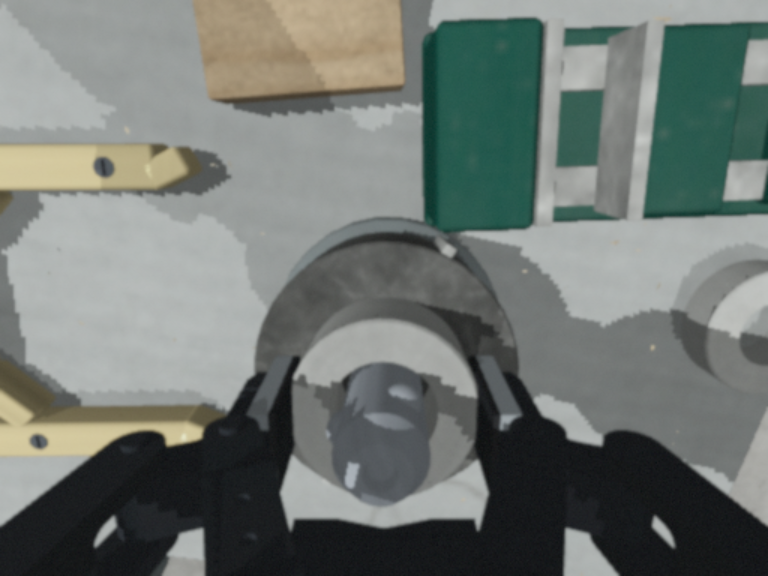

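View pics/t3.png

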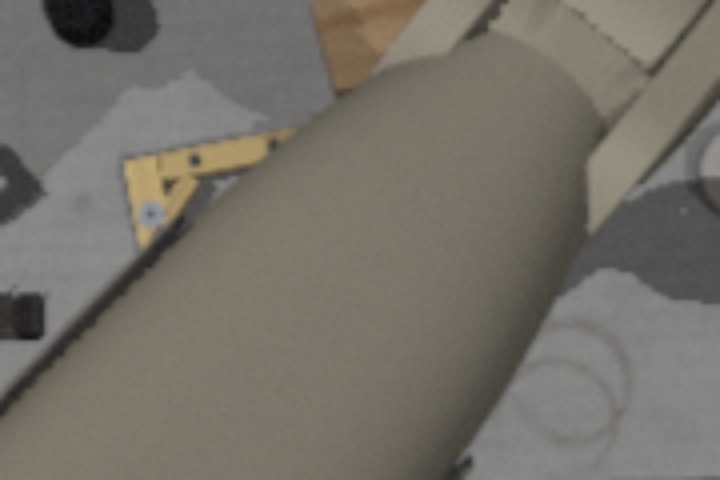

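The foot has touched the corner of the green vise, at about (435,228). The side force is −11 N and the tool has risen 3 mm. I'll back off sideways first.

>>> drive_tool([
  [[0, 0, 0.4, 0, 0, 0, 0.3], [0, 0, 0.4, 0, 0, 0, 0.3], [0, 0, 0.2, 0, 0, 0, 0.3], [0, 0, 0, 0, 0, 0, 0.3], [0, 0, 0, 0, 0, 0, 0.3]],
])

```text
clock: 3.68
tcp_pos: [0.5187, -0.3486, 0.0755]
orientation: [0.065, 0.706, 0.063, -0.702]
wrist_force: [4.3, -0.9, 7.2]
finger_gap: 0.0509
```

```bash
cat > look.py <<'E'
import sys
from h import *
s=env.get_state();im=env.read_camera("wrist"); np.save(sys.argv[1]+".npy",im)
cv2.imwrite(f"pics/{sys.argv[1]}.png",cv2.resize(im[:,:,::-1],None,fx=1.5,fy=1.5))
v=np.array([-.177,.984]); o=np.array([.506,-.2231])
go([*o,s["tcp_pos"][2]],v); print(s["ft_torque"])
m=env.camera_model("wrist");K=m["camera_matrix"];T=m["T_tool_cam"]
def pj(P):
    q=np.linalg.inv(T)@np.append(rot(s).inv().apply(np.array(P)-s["tcp_pos"]),1);p=K@q[:3];return p[:2]/p[2]*1.5
print("ringC",pj((*s["tcp_pos"][:2],.096)))
u=np.array([v[1],-v[0]])
for a,b in((53,-42),(-53,-42),(71,-42),(-71,-42),(0,50)): print(a,b,pj((*(o+.001*(a*u+b*v)),.018)))
E
python3 look.py w4
```

```text
t 3.7333 tcp [ 0.5187 -0.3486  0.0755] shift cm [ -0.0406 -12.5741  -1.007 ] rot deg [ 0.1719 -0.3287 -0.2072] F [ 3.7396 -1.5138  6.1897] gap 0.05136434830871563
[-0.0298 -1.0852 -0.1175]
ringC [382.5861 404.5011]
53 -42 [171.3979 163.6698]
-53 -42 [198.2323 403.3815]
71 -42 [166.0247 115.6711]
-71 -42 [202.1117 438.0359]
0 50 [-30.9189 291.4083]
```

View pics/w4.png

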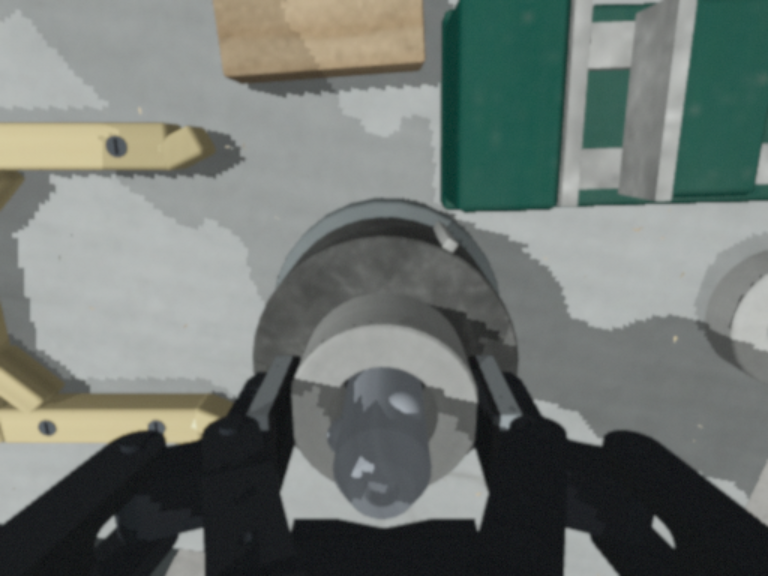

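It has come free: z is back to 75 mm and the forces are small. In the wrist view the rails and the ring share about the same 2 mm offset, so they agree with each other. I'll align with the cradle axis while moving away from the vise.

>>> drive_tool([
  [[0, -0.7, 0, 0, 0, 0, 0.3], [0, -0.7, -0.1, 0, 0, 0, 0.3], [0, -0.4, -0.4, 0, 0, 0, 0.3], [0, -0.2, -0.4, 0, 0, 0, 0.3], [0, 0, -0.1, 0, 0, 0, 0.3]],
])

```text
clock: 4.15
tcp_pos: [0.5227, -0.3318, 0.0783]
orientation: [-0.068, -0.704, -0.058, 0.704]
wrist_force: [-11.3, -12.4, 21.4]
finger_gap: 0.0511
```

```bash
python3 look.py w5
```

```text
t 4.2 tcp [ 0.5225 -0.3318  0.0782] shift cm [ -0.1521 -10.9944  -0.3018] rot deg [ 0.008   0.0807 -0.7623] F [-10.0978 -12.0972  19.3381] gap 0.05146596110526312
[-2.6083  2.5009 -0.0922]
ringC [383.1279 399.9922]
53 -42 [212.4822 180.5879]
-53 -42 [234.7136 413.5947]
71 -42 [208.0261 133.8838]
-71 -42 [237.9244 447.2468]
0 50 [ 10.3096 306.0238]
```

View pics/w5.png

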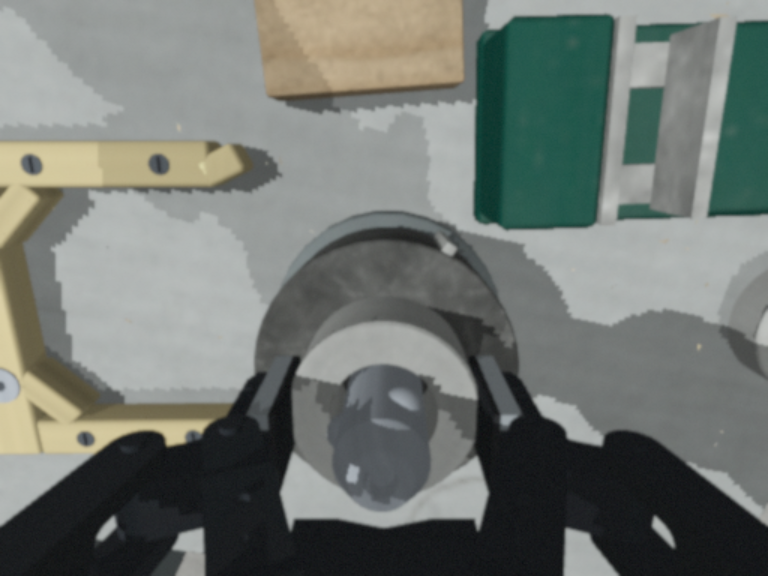

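The vise is clear this time (gap at (475,240)), but the push is pressing the set down with 20 N and rocking it. I'll back off a little and take the downward load off.

>>> drive_tool([
  [[0, 0.1, 0.3, 0, 0, 0, 0.3], [0, 0, 0.2, 0, 0, 0, 0.3], [-0.1, 0, 0, 0, 0, 0, 0.3], [-0.05, 0, 0, 0, 0, 0, 0.3], [0, 0, 0, 0, 0, 0, 0.3]],
], squeeze=100)

```text
clock: 4.62
tcp_pos: [0.5189, -0.331, 0.077]
orientation: [0.066, 0.705, 0.061, -0.703]
wrist_force: [-1.5, -6.0, 5.8]
finger_gap: 0.0504
```

```bash
python3 look.py w6
```

```text
t 4.6667 tcp [ 0.5189 -0.331   0.077 ] shift cm [ -0.0718 -10.8434  -0.6522] rot deg [ 0.0787 -0.1364 -0.3828] F [-1.1192 -6.0445  6.9887] gap 0.05031575389407179
[-1.2994 -0.1676 -0.1655]
ringC [382.7597 401.9755]
53 -42 [216.0624 171.9748]
-53 -42 [237.5083 408.0621]
71 -42 [211.7672 124.6908]
-71 -42 [240.608  442.1848]
0 50 [ 12.8059 298.3353]
```

>>> drive_tool([
  [[-0.1, 0.1, 0, 0, 0, 0, 0.3], [-0.1, 0.1, 0, 0, 0, 0, 0.3], [0, 0, 0, 0, 0, 0, 0.3], [0, 0, 0, 0, 0, 0, 0.3], [0, 0, 0, 0, 0, 0, 0.3]],
])

```text
clock: 5.08
tcp_pos: [0.518, -0.3302, 0.0768]
orientation: [0.064, 0.704, 0.064, -0.704]
wrist_force: [1.5, -3.4, 0.6]
finger_gap: 0.0502
```

```bash
python3 look.py w7
```

```text
t 5.1333 tcp [ 0.518  -0.3302  0.0768] shift cm [ -0.0047 -10.7521  -0.7414] rot deg [ 0.151  -0.0158 -0.0313] F [ 0.8127 -3.8318  0.8367] gap 0.05015095984802236
[-0.6909 -0.5537 -0.1637]
ringC [382.3844 402.4491]
53 -42 [219.3797 169.5165]
-53 -42 [240.243  405.8633]
71 -42 [215.1956 122.117 ]
-71 -42 [243.2547 439.9801]
0 50 [ 16.6194 295.4126]
```

View pics/w7.png

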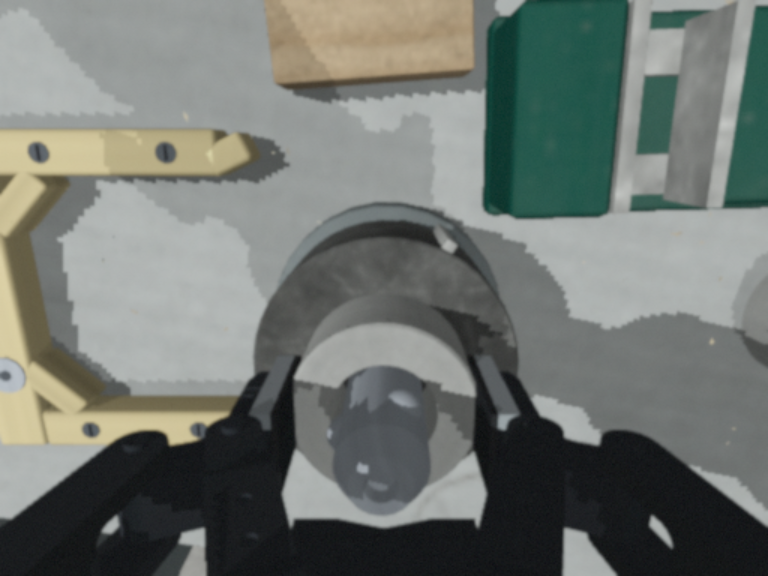

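>>> drive_tool([
  [[-0.05, -0.1, -0.15, 0, 0, 0, 0.3], [0, -0.1, -0.2, 0, 0, 0, 0.3], [0, -0.1, -0.2, 0, 0, 0, 0.3], [0, -0.1, -0.15, 0, 0, 0, 0.3], [0, -0.1, 0, 0, 0, 0, 0.3]],
])

```text
clock: 5.55
tcp_pos: [0.5227, -0.3242, 0.0775]
orientation: [-0.064, -0.703, -0.063, 0.705]
wrist_force: [-2.0, -5.0, 1.0]
finger_gap: 0.0503
```

```bash
python3 look.py w8
```

```text
t 5.6 tcp [ 0.5227 -0.3239  0.0774] shift cm [ -0.0123 -10.2148  -0.1622] rot deg [ 0.1303  0.1391 -0.0223] F [-2.8579 -5.0856  3.0111] gap 0.05027248028347932
[-1.0879  0.288  -0.1123]
ringC [382.4002 401.3603]
53 -42 [233.5157 183.5753]
-53 -42 [252.6474 415.6137]
71 -42 [229.6794 137.0462]
-71 -42 [255.4094 449.1127]
0 50 [ 32.0471 307.2975]
```

View pics/w8.png

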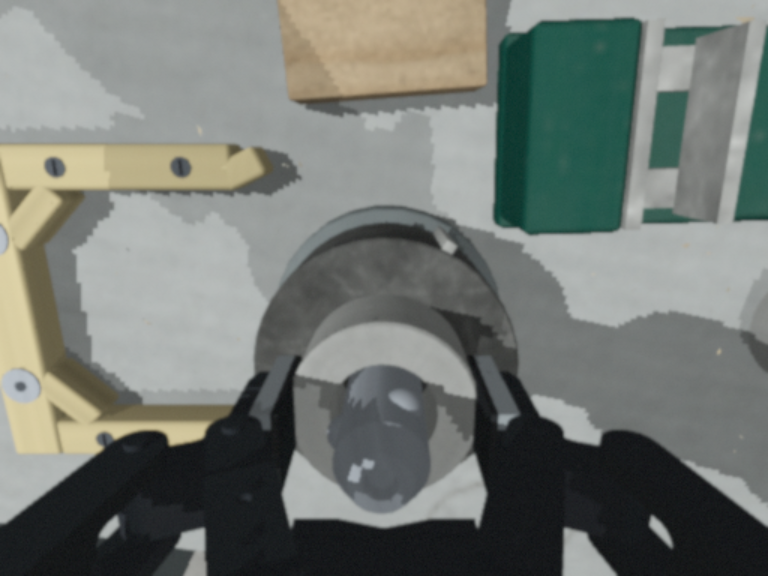

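The foot's upper edge is at y≈207 and the rail's inner edge at y≈190. That is a 7 mm gap and should be 3 mm. I'll ease over about 3 to 4 mm while moving in.

>>> drive_tool([
  [[0, -0.3, -0.15, 0, 0, 0, 0.3], [0, -0.3, -0.1, 0, 0, 0, 0.3], [0, -0.3, -0.1, 0, 0, 0, 0.3], [0, -0.4, 0, 0, 0, 0, 0.3], [0, -0.4, 0, 0, 0, 0, 0.3]],
])

```text
clock: 6.02
tcp_pos: [0.524, -0.3062, 0.0771]
orientation: [-0.064, -0.704, -0.064, 0.704]
wrist_force: [-0.3, -4.4, -0.2]
finger_gap: 0.0503
```

>>> drive_tool([
  [[0, -0.4, 0, 0, 0, 0, 0.3], [0, -0.4, 0, 0, 0, 0, 0.3], [0, -0.4, 0, 0, 0, 0, 0.3], [0, -0.4, 0, 0, 0, 0, 0.3], [0, -0.4, 0, 0, 0, 0, 0.3]],
])

```text
clock: 6.43
tcp_pos: [0.5204, -0.2862, 0.0771]
orientation: [-0.064, -0.704, -0.064, 0.704]
wrist_force: [0.4, -2.9, -1.5]
finger_gap: 0.0498
```

```bash
python3 look.py w9
```

```text
t 6.4833 tcp [ 0.52   -0.2853  0.0771] shift cm [ 0.0034 -6.3665  0.2601] rot deg [0.1895 0.0314 0.0831] F [-0.1481 -2.1607 -2.0693] gap 0.050162356910424
[-0.7753 -0.281  -0.0783]
ringC [382.3408 401.8943]
53 -42 [327.4959 195.1553]
-53 -42 [334.0913 424.8676]
71 -42 [326.1761 149.1899]
-71 -42 [335.0454 458.0978]
0 50 [120.4252 317.3331]
```

View pics/w9.png

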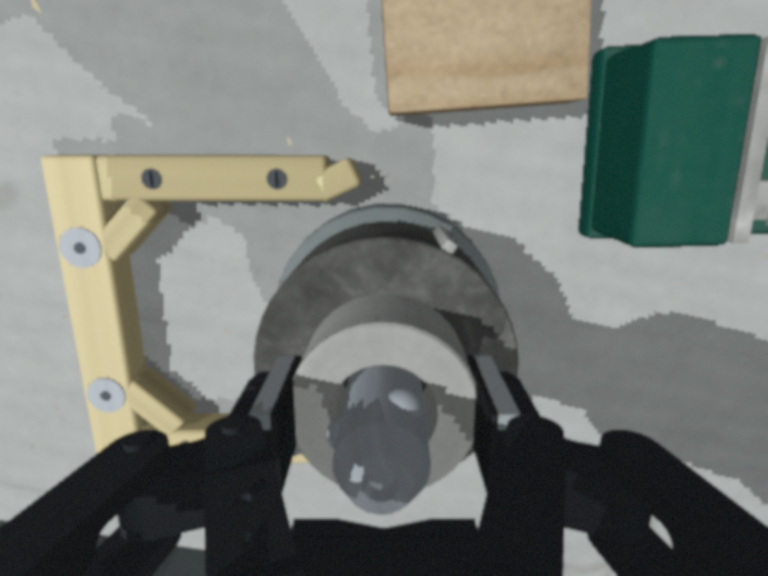

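Now inside the flares, with the rail edge at y≈201 and the foot at 205. I'll centre it by 1.5 mm and go on.

>>> drive_tool([
  [[0, -0.4, 0.1, 0, 0, 0, 0.3], [0, -0.4, 0.05, 0, 0, 0, 0.3], [0, -0.4, 0, 0, 0, 0, 0.3], [0, -0.4, 0, 0, 0, 0, 0.3], [0, -0.4, 0, 0, 0, 0, 0.3]],
])

```text
clock: 6.9
tcp_pos: [0.5152, -0.2669, 0.0772]
orientation: [-0.064, -0.704, -0.064, 0.704]
wrist_force: [0.3, -3.4, -3.1]
finger_gap: 0.0501
```

>>> drive_tool([
  [[0, -0.4, 0, 0, 0, 0, 0.3], [0, -0.4, 0, 0, 0, 0, 0.3], [0, -0.4, 0, 0, 0, 0, 0.3], [0, -0.4, 0, 0, 0, 0, 0.3], [0, -0.4, 0, 0, 0, 0, 0.3]],
])

```text
clock: 7.32
tcp_pos: [0.5117, -0.2473, 0.0772]
orientation: [-0.064, -0.704, -0.064, 0.704]
wrist_force: [-0.4, -2.4, -3.2]
finger_gap: 0.0504
```

>>> drive_tool([
  [[0, -0.3, 0, 0, 0, 0, 0.3], [0, -0.3, 0, 0, 0, 0, 0.3], [0, -0.3, 0, 0, 0, 0, 0.3], [0, -0.3, 0, 0, 0, 0, 0.3], [0, -0.2, 0, 0, 0, 0, 0.3]],
])

```text
clock: 7.73
tcp_pos: [0.5092, -0.2336, 0.0773]
orientation: [-0.064, -0.704, -0.064, 0.704]
wrist_force: [0.5, -2.4, -3.5]
finger_gap: 0.0503
```

```bash
python3 look.py w10
```

```text
t 7.7833 tcp [ 0.5091 -0.2332  0.0772] shift cm [-0.0039 -1.0528  0.1223] rot deg [0.1673 0.0149 0.0352] F [ 0.6323 -2.163  -3.856 ] gap 0.050089206298688314
[-0.5513 -0.3089 -0.0654]
ringC [382.3488 401.6694]
53 -42 [459.7619 191.4433]
-53 -42 [449.2413 421.9582]
71 -42 [461.8675 145.3082]
-71 -42 [447.7197 455.2982]
0 50 [243.2399 314.0805]
```

View pics/w10.png

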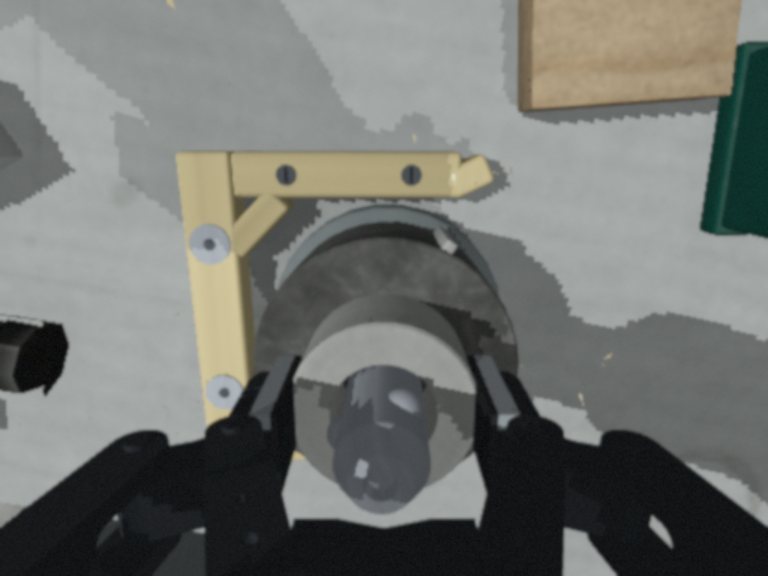

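Centred, with about 1 cm left. I'll creep up to the stop.

>>> drive_tool([
  [[0, -0.2, 0, 0, 0, 0, 0.3], [0, -0.2, 0, 0, 0, 0, 0.3], [0, -0.2, 0, 0, 0, 0, 0.3], [0, -0.2, 0, 0, 0, 0, 0.3], [0, -0.1, 0, 0, 0, 0, 0.3]],
])

```text
clock: 8.2
tcp_pos: [0.5076, -0.2248, 0.0772]
orientation: [-0.064, -0.704, -0.064, 0.704]
wrist_force: [0.8, -1.7, -2.9]
finger_gap: 0.0501
```

>>> drive_tool([
  [[0, -0.1, 0, 0, 0, 0, 0.3], [0, -0.1, 0, 0, 0, 0, 0.3], [0, -0.1, 0, 0, 0, 0, 0.3], [0, 0, 0, 0, 0, 0, 0.3], [0, 0, 0, 0, 0, 0, 0.3]],
])

```text
clock: 8.62
tcp_pos: [0.5071, -0.2219, 0.0772]
orientation: [-0.064, -0.704, -0.064, 0.704]
wrist_force: [0.5, -0.4, -2.8]
finger_gap: 0.0501
```

```bash
python3 look.py w11
```

```text
t 8.6667 tcp [ 0.5071 -0.222   0.0772] shift cm [0.0015 0.0897 0.1296] rot deg [0.1557 0.0041 0.0236] F [-0.1408 -1.1385 -3.8323] gap 0.05009325382071834
[-0.3416 -0.1721  0.001 ]
ringC [382.331  401.7201]
53 -42 [488.9812 191.4619]
-53 -42 [474.6613 422.0136]
71 -42 [491.8472 145.318 ]
-71 -42 [472.5902 455.358 ]
0 50 [270.4059 314.0932]
```

View pics/w11.png

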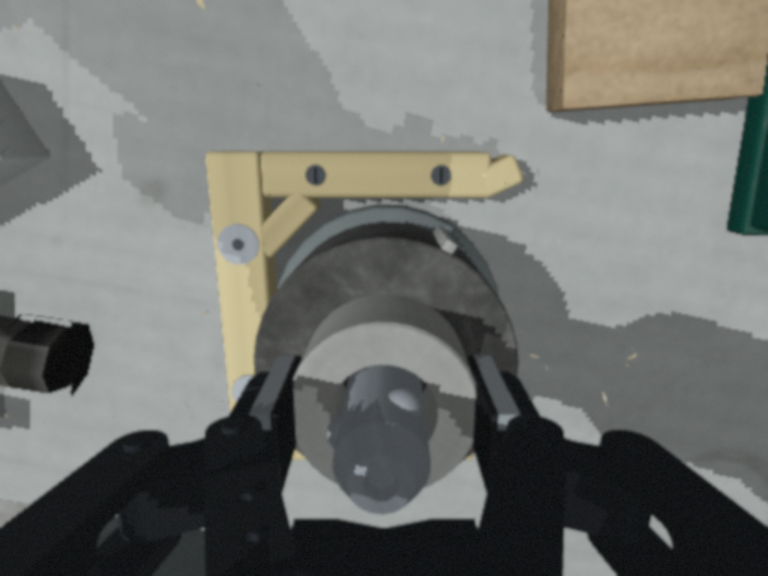

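No stop contact yet (Fy is about −1 N), so I'll continue.

>>> drive_tool([
  [[0, -0.1, 0, 0, 0, 0, 0.3], [0, -0.1, 0, 0, 0, 0, 0.3], [0, -0.1, 0, 0, 0, 0, 0.3], [0, 0, 0, 0, 0, 0, 0.3], [0, 0, 0, 0, 0, 0, 0.3]],
])

```text
clock: 9.08
tcp_pos: [0.5071, -0.2202, 0.0775]
orientation: [0.064, 0.704, 0.063, -0.704]
wrist_force: [1.0, -5.2, -5.6]
finger_gap: 0.0501
```

>>> drive_tool([
  [[0, -0.1, 0, 0, 0, 0, 0.3], [0, -0.1, 0, 0, 0, 0, 0.3], [0, 0, 0, 0, 0, 0, 0.3], [0, 0, 0, 0, 0, 0, 0.3], [0, 0, 0, 0, 0, 0, 0.3]],
])

```text
clock: 9.5
tcp_pos: [0.5073, -0.2198, 0.0777]
orientation: [0.065, 0.705, 0.062, -0.704]
wrist_force: [1.8, -8.7, -6.9]
finger_gap: 0.0501
```

It is against the stop: Fy −8.7 N and no further advance. Now I'll put the weight back on the table and check.

>>> drive_tool([
  [[0.1, 0, 0, 0, 0, 0, 0.3], [0.1, 0, 0, 0, 0, 0, 0.3], [0, 0, 0, 0, 0, 0, 0.3], [0, 0, 0, 0, 0, 0, 0.3], [0, 0, 0, 0, 0, 0, 0.3]],
])

```text
clock: 9.92
tcp_pos: [0.5073, -0.2199, 0.0775]
orientation: [0.066, 0.705, 0.061, -0.704]
wrist_force: [-2.5, -7.5, 6.5]
finger_gap: 0.0501
```

```bash
python3 look.py w12
```

```text
t 9.9667 tcp [ 0.5073 -0.22    0.0775] shift cm [0.0024 0.2867 0.1805] rot deg [ 0.0897 -0.0676 -0.3522] F [-2.8373 -7.272   5.9978] gap 0.05028203900610707
[-1.7137  0.4669  0.0697]
ringC [382.7194 401.1659]
53 -42 [492.1999 192.707 ]
-53 -42 [477.8325 422.5001]
71 -42 [495.0718 146.7748]
-71 -42 [475.7519 455.7761]
0 50 [274.0098 315.5638]
```

View pics/w12.png

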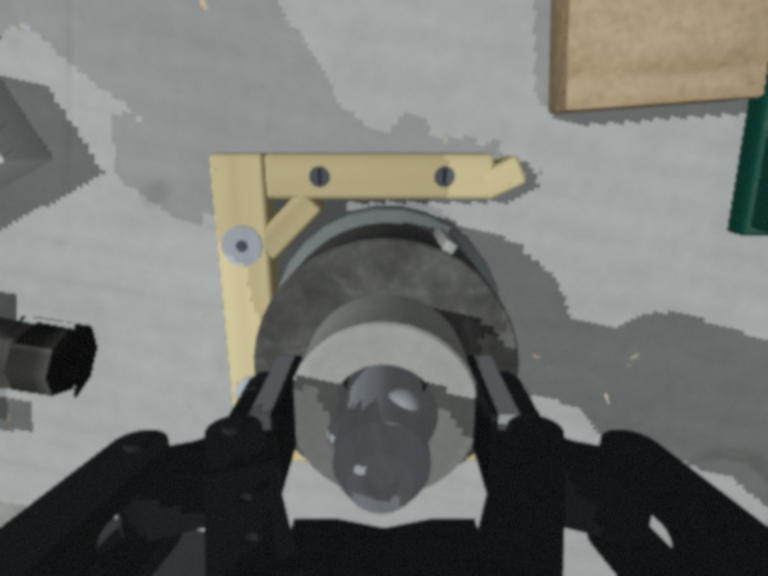

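Seated, with the stop tight against the foot. Releasing and rising.

>>> drive_tool([
  [[0, 0, 0, 0, 0, 0, 0.7], [0, 0, 0, 0, 0, 0, 0.85], [0, 0, 0, 0, 0, 0, 1], [0, 0, 0, 0, 0, 0, 1], [0, 0, 0, 0, 0, 0, 1]],
])

```text
clock: 10.38
tcp_pos: [0.5061, -0.2166, 0.0751]
orientation: [-0.064, -0.704, -0.064, 0.704]
wrist_force: [0.4, -0.1, 0.3]
finger_gap: 0.0855
```

>>> drive_tool([
  [[-0.5, 0, 0, 0, 0, 0, 1], [-1, 0, 0, 0, 0, 0, 1], [-2, 0, 0, 0, 0, 0, 1], [-3, 0, 0, 0, 0, 0, 1], [-3, 0, 0, 0, 0, 0, 1]],
])

```text
clock: 10.8
tcp_pos: [0.5057, -0.2168, 0.1715]
orientation: [-0.063, -0.704, -0.064, 0.705]
wrist_force: [0.2, -1.0, 0.1]
finger_gap: 0.0852
```

>>> drive_tool([
  [[-3, 0, 0, 0, 0, 0, 1], [-2, 0, 0, 0, 0, 0, 1], [0, 0, 0, 0, 0, 0, 1], [0, 0, 0, 0, 0, 0, 1], [0, 0, 0, 0, 0, 0, 1]],
])

```text
clock: 11.22
tcp_pos: [0.5061, -0.217, 0.2202]
orientation: [-0.064, -0.704, -0.064, 0.704]
wrist_force: [0.4, -0.1, -0.5]
finger_gap: 0.0856
```

```bash
python3 look.py w13; python3 - <<'E'
from h import *
v=np.array([-.177,.984])
t=env.read_camera("top"); np.save("t13.npy",t); cv2.imwrite("pics/t13.png",cv2.resize(t[110:260,200:380,::-1],None,fx=4,fy=4))
go([.663,-.111,.12],v); go([.663,-.111,.12],(v[1],-v[0])); print(env.get_state()["joint_pos"])
E
```

```text
t 11.2667 tcp [ 0.5057 -0.2169  0.2195] shift cm [-0.0741  0.6148  0.0868] rot deg [0.1495 0.0684 0.0585] F [0.1994 0.5159 0.537 ] gap 0.08554490283584468
[-0.0041  0.0098 -0.0125]
ringC [383.0669 273.7198]
53 -42 [453.5413 171.6186]
-53 -42 [447.4502 317.7118]
71 -42 [454.6841 144.2071]
-71 -42 [446.5128 340.1961]
0 50 [321.5207 247.3773]
t 11.3167 tcp [ 0.5056 -0.2168  0.2191] shift cm [  9.892   -7.5602 -17.4015] rot deg [0.1533 0.1002 0.0901] F [ 0.2483 -0.7665 -0.5919] gap 0.08528276902544006
t 11.3167 tcp [ 0.5056 -0.2168  0.2191] shift cm [  9.892   -7.5602 -17.4015] rot deg [-89.8467   0.0079   0.1494] F [ 0.2483 -0.7665 -0.5919] gap 0.08528276902544006
[-0.551   0.2705 -0.0422  1.2605  0.      2.41  ]
```

View pics/w13.png

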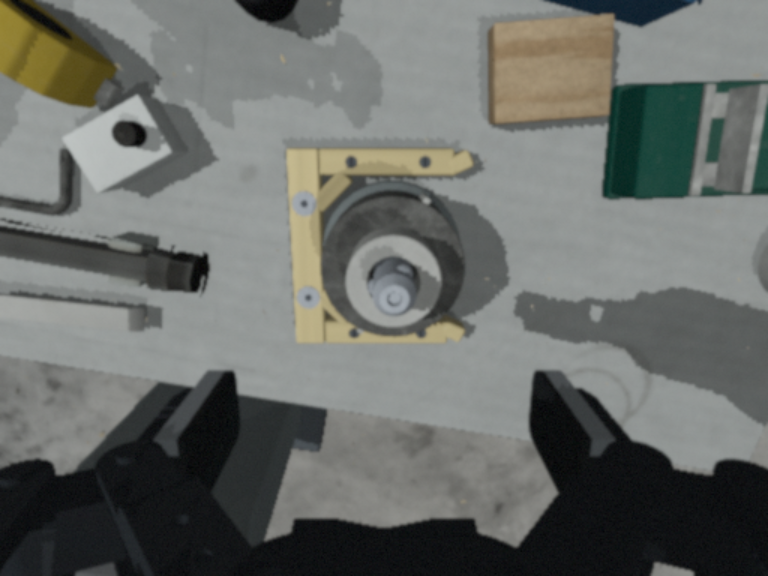

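View pics/t13.png

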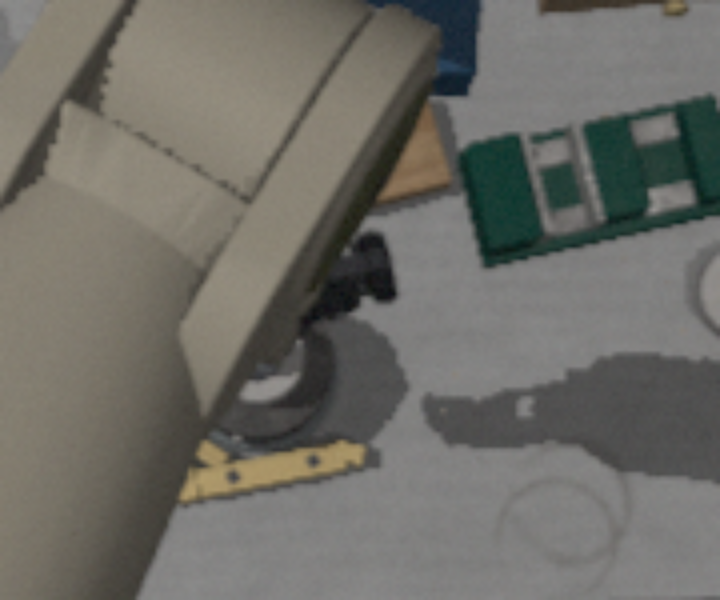

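The wrist view shows the ring centre at about (393,285), the nose at (396,297) and the foot edge on the stop at x≈322. That puts the set at y≈−0.222, which is home within about 1 mm. Next I'll go over to the cap, staying high and looking again first.

>>> drive_tool([
  [[0, -1.5, -3, 0, 0, 0, 0.8], [0, -1.5, -3.5, 0, 0, 0, 0.8], [0, -1.5, -3.5, 0, 0, 0, 0.8], [0, -1.5, -3.5, 0, 0, 0, 0.8], [0, -1.5, -2.5, 0, 0, 0, 0.8]],
])

```text
clock: 11.73
tcp_pos: [0.6518, -0.1132, 0.2183]
orientation: [-0.064, -0.704, -0.064, 0.705]
wrist_force: [-0.8, -0.0, 0.4]
finger_gap: 0.0686
```

```bash
python3 look.py w14; python3 - <<'E'
from h import *
s=env.get_state()
m=env.camera_model("wrist");K=m["camera_matrix"];T=m["T_tool_cam"]
def pj(P):
    q=np.linalg.inv(T)@np.append(rot(s).inv().apply(np.array(P)-s["tcp_pos"]),1);p=K@q[:3];return p[:2]/p[2]*1.5
for z in(0,.044): print("cap pred",pj((.663,-.111,z)),pj((.663+.01,-.111,z)))
v=np.array([-.177,.984])
go([.663,-.111,.12],v)
E
```

```text
t 11.7833 tcp [ 0.6545 -0.1096  0.2175] shift cm [-0.1113  8.4273 16.6834] rot deg [ 0.3878 -0.028   0.171 ] F [2.6865 1.7454 0.6257] gap 0.06829292241452617
[ 0.0089  0.0364 -0.001 ]
ringC [383.2851 274.2689]
53 -42 [544.0183 386.5591]
-53 -42 [531.9307 501.3895]
71 -42 [546.2622 365.2423]
-71 -42 [530.051  519.2469]
0 50 [423.1494 445.7491]
cap pred [388.0512 231.1855] [390.5941 217.8826]
cap pred [388.4169 242.6949] [391.2989 227.7341]
t 11.7833 tcp [ 0.6545 -0.1096  0.2175] shift cm [ 9.7542  0.3215 -0.8038] rot deg [ 0.3878 -0.028   0.171 ] F [2.6865 1.7454 0.6257] gap 0.06829292241452617
```

View pics/w14.png

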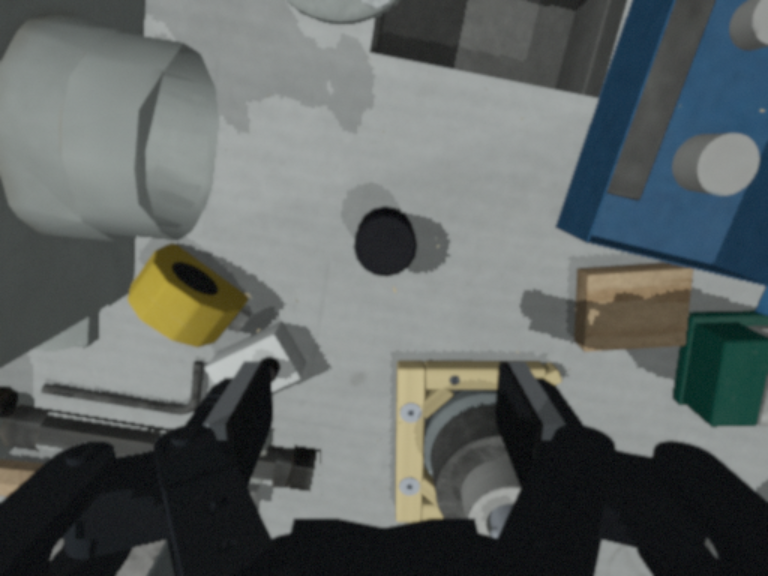

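The cap's top disc is centred at about (385.5,243), against a prediction of (388,243), so it agrees within 2 mm. The machine cylinder's edge (x≈217), the tape measure and the setting block are all clear. I'll descend over the cap.

>>> drive_tool([
  [[0, 0.2, -0.9, 0, 0, 0, 0.8], [2, 0, 0, 0, 0, 0, 0.8], [3, 0, 0, 0, 0, 0, 0.8], [3, 0, 0, 0, 0, 0, 0.8], [2, 0, 0, 0, 0, 0, 0.8]],
])

```text
clock: 12.2
tcp_pos: [0.6572, -0.1145, 0.1158]
orientation: [-0.063, -0.702, -0.065, 0.706]
wrist_force: [0.2, -1.3, -1.2]
finger_gap: 0.0682
```

>>> drive_tool([
  [[2, 0, 0, 0, 0, 0, 0.8], [1, 0, 0, 0, 0, 0, 0.8], [0, 0, 0, 0, 0, 0, 0.8], [0, 0, 0, 0, 0, 0, 0.8], [0, 0, 0, 0, 0, 0, 0.8]],
])

```text
clock: 12.62
tcp_pos: [0.6601, -0.1154, 0.0914]
orientation: [0.064, 0.705, 0.064, -0.704]
wrist_force: [0.3, 0.1, 1.0]
finger_gap: 0.068
```

```bash
python3 look.py w15; python3 - <<'E'
from h import *
s=env.get_state()
m=env.camera_model("wrist");K=m["camera_matrix"];T=m["T_tool_cam"]
def pj(P):
    q=np.linalg.inv(T)@np.append(rot(s).inv().apply(np.array(P)-s["tcp_pos"]),1);p=K@q[:3];return p[:2]/p[2]*1.5
print("cap pred",pj((*s["tcp_pos"][:2],.044)),pj((s["tcp_pos"][0]+.01,s["tcp_pos"][1],.044)))
E
```

```text
t 12.6667 tcp [ 0.6605 -0.1155  0.0919] shift cm [ 0.0191  7.8142 17.1265] rot deg [ 0.1467 -0.1284 -0.069 ] F [ 1.2808 -0.2778 -0.5879] gap 0.06838708465988245
[0.0074 0.0603 0.0129]
ringC [382.4829 378.7569]
53 -42 [609.8846 513.8672]
-53 -42 [586.3552 663.201 ]
71 -42 [614.4204 485.08  ]
-71 -42 [582.8275 685.5906]
0 50 [433.3349 592.278 ]
cap pred [382.6407 320.8615] [387.0337 298.1532]
```

View pics/w15.png

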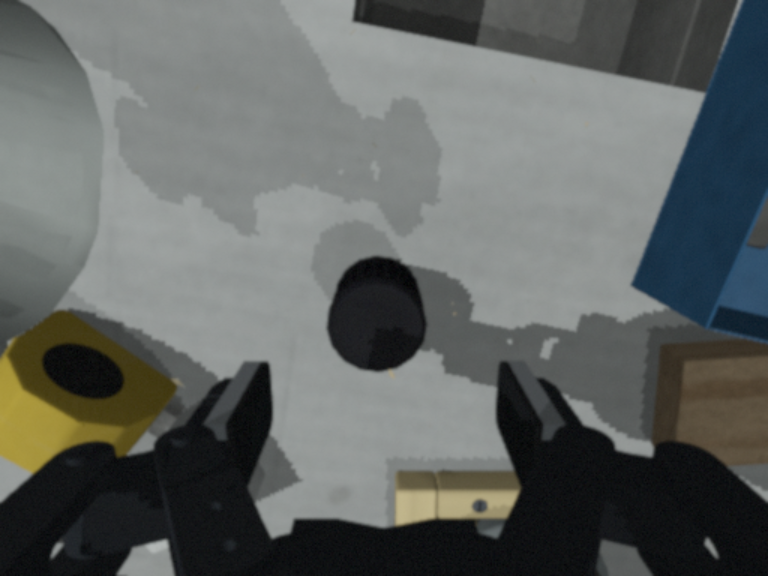

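The cap is centred at about (377,321), which is 2 mm off in jaw direction. I'll correct and go down to gripping height.

>>> drive_tool([
  [[0.5, -0.2, -0.15, 0, 0, 0, 0.8], [2, 0, 0, 0, 0, 0, 0.8], [2, 0, 0, 0, 0, 0, 0.8], [1.8, 0, 0, 0, 0, 0, 0.8], [1, 0, 0, 0, 0, 0, 0.8]],
], squeeze=50)

```text
clock: 13.08
tcp_pos: [0.66, -0.1126, 0.0158]
orientation: [-0.064, -0.704, -0.064, 0.705]
wrist_force: [0.3, -1.0, -1.1]
finger_gap: 0.0682
```

>>> drive_tool([
  [[0.5, 0, 0, 0, 0, 0, 0.8], [0, 0, 0, 0, 0, 0, 0.8], [0, 0, 0, 0, 0, 0, 0.3], [0, 0, 0, 0, 0, 0, 0.3], [0, 0, 0, 0, 0, 0, 0.3]],
])

```text
clock: 13.5
tcp_pos: [0.662, -0.1133, 0.0142]
orientation: [0.064, 0.705, 0.063, -0.703]
wrist_force: [-0.4, 0.1, -0.8]
finger_gap: 0.0413
```

>>> drive_tool([
  [[0, 0, 0, 0, 0, 0, 0.3], [0, 0, 0, 0, 0, 0, 0.3], [0, 0, 0, 0, 0, 0, 0.3], [0, 0, 0, 0, 0, 0, 0.3], [0, 0, 0, 0, 0, 0, 0.3]],
])

```text
clock: 13.92
tcp_pos: [0.662, -0.1133, 0.0141]
orientation: [0.064, 0.705, 0.063, -0.703]
wrist_force: [-0.1, 0.0, 5.1]
finger_gap: 0.0414
```

```bash
python3 look.py w16
```

```text
t 13.9667 tcp [ 0.6619 -0.1133  0.0141] shift cm [-0.0381  8.002  17.3116] rot deg [ 0.147  -0.1707 -0.0872] F [-1.1729  0.4143  6.8839] gap 0.04148222235288574
[0.0611 0.0494 0.0159]
ringC [382.083  597.4344]
53 -42 [703.3664 664.8471]
-53 -42 [659.3183 844.6833]
71 -42 [712.2569 628.5493]
-71 -42 [652.9986 870.485 ]
0 50 [455.897  761.2466]
```

View pics/w16.png

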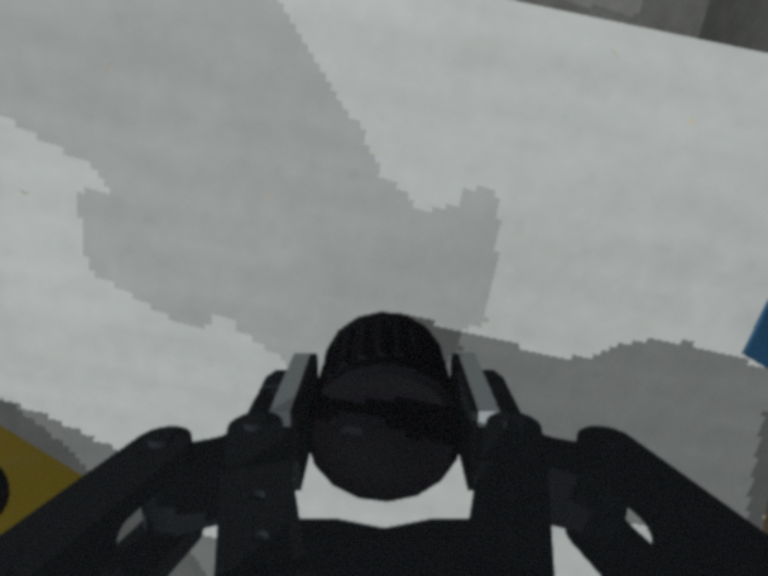

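The cap is gripped (gap 41.5 mm). While I lift it, I'll fit the set's ring circle in the earlier wrist view to get the target.

>>> drive_tool([
  [[-1, 0, 0, 0, 0, 0, 0.3], [-3, 0, 0, 0, 0, 0, 0.3], [-3, 0, 0, 0, 0, 0, 0.3], [-4, 0, 0, 0, 0, 0, 0.3], [-4, 0, 0, 0, 0, 0, 0.3]],
], squeeze=80)

```text
clock: 14.38
tcp_pos: [0.6594, -0.1125, 0.1633]
orientation: [-0.063, -0.703, -0.064, 0.705]
wrist_force: [1.7, -0.2, -0.9]
finger_gap: 0.0406
```

```bash
python3 - <<'E'
from h import *
im=np.load("w13.npy"); bgr=np.ascontiguousarray(im[:,:,::-1])
c=cv2.resize(bgr[110:235,200:325],None,fx=5,fy=5,interpolation=cv2.INTER_CUBIC)
cv2.imwrite("pics/w13c.png",c[:590])
go([.506,-.2225,.17],(-.177,.984))
E
```

```text
t 14.3833 tcp [ 0.6594 -0.1125  0.1633] shift cm [-0.6411  8.0628 17.0624] rot deg [0.1477 0.1365 0.0627] F [ 1.682  -0.2111 -0.9206] gap 0.0405608903583438
```

View pics/w13c.png

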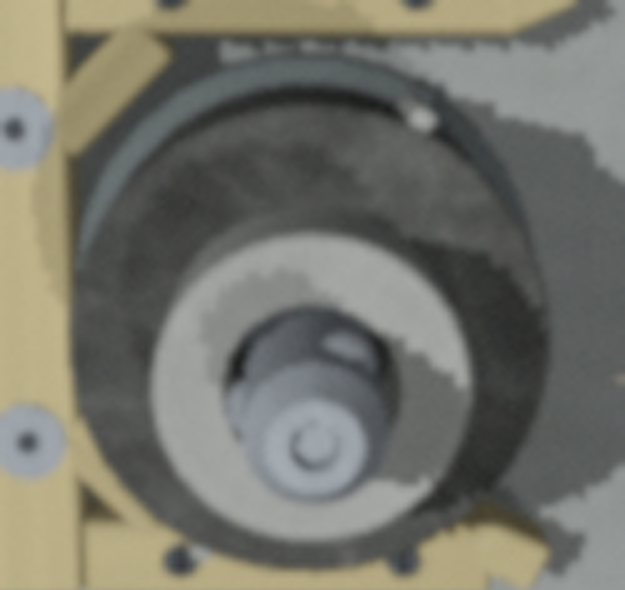

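>>> drive_tool([
  [[-0.6, 1, 2, 0, 0, 0, 0.3], [0, 1.6, 3.5, 0, 0, 0, 0.3], [0, 1.7, 3.6, 0, 0, 0, 0.3], [0, 1.7, 3.6, 0, 0, 0, 0.3], [0, 1.4, 3, 0, 0, 0, 0.3]],
])

```text
clock: 14.8
tcp_pos: [0.5171, -0.2145, 0.1688]
orientation: [-0.064, -0.704, -0.064, 0.704]
wrist_force: [-0.6, -0.9, -0.9]
finger_gap: 0.0406
```

>>> drive_tool([
  [[0, 0.7, 1.5, 0, 0, 0, 0.3], [0, 0, 0, 0, 0, 0, 0.3], [0, 0, 0, 0, 0, 0, 0.3], [0, 0, 0, 0, 0, 0, 0.3], [0, 0, 0, 0, 0, 0, 0.3]],
])

```text
clock: 15.22
tcp_pos: [0.5068, -0.2229, 0.1684]
orientation: [0.064, 0.704, 0.064, -0.704]
wrist_force: [0.6, 0.2, -0.0]
finger_gap: 0.0407
```

```bash
python3 look.py w17; python3 - <<'E'
from h import *
go([.505,-.2227,.157],(-.177,.984))
s=env.read_camera("scene"); cv2.imwrite("pics/s17.png",cv2.resize(s[:,:,::-1],None,fx=1.5,fy=1.5))
E
```

```text
t 15.2667 tcp [ 0.5068 -0.2228  0.1683] shift cm [-0.017   0.0153  0.0869] rot deg [ 0.2334 -0.0145 -0.0015] F [-0.2803  0.3334 -1.2687] gap 0.04037604425233733
[ 0.0518 -0.0103  0.0286]
ringC [382.8555 302.3433]
53 -42 [455.4411 176.2129]
-53 -42 [448.0633 344.7553]
71 -42 [456.8481 144.0698]
-71 -42 [446.9457 370.2882]
0 50 [301.5554 264.0494]
t 15.2667 tcp [ 0.5068 -0.2228  0.1683] shift cm [ 1.127  -0.0422  0.1783] rot deg [ 0.2334 -0.0145 -0.0015] F [-0.2803  0.3334 -1.2687] gap 0.04037604425233733
```

View pics/w17.png

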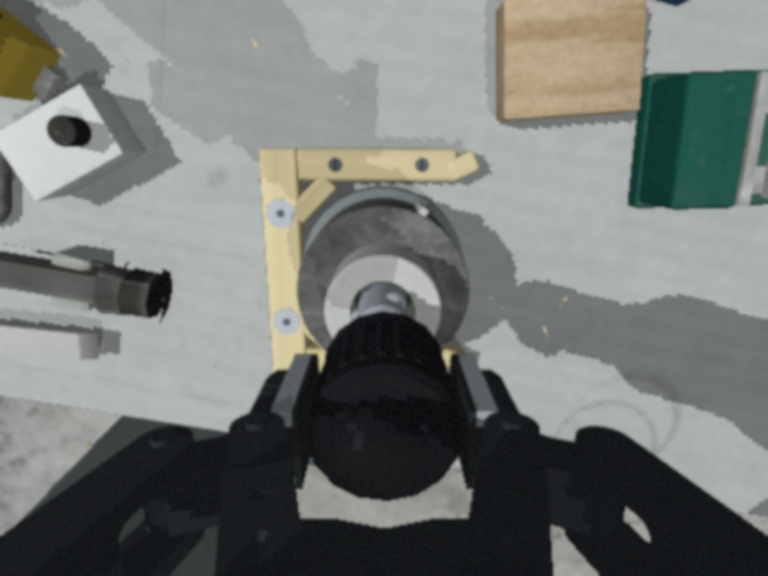

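View pics/s17.png

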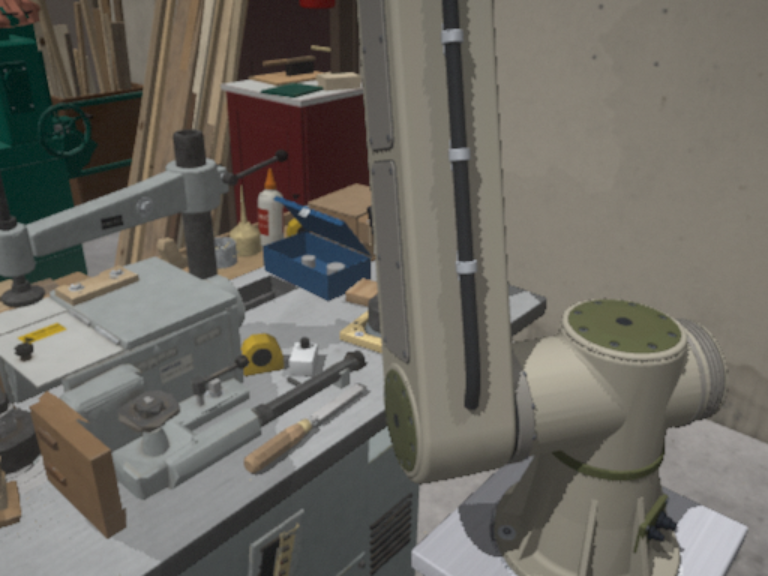

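The cap (x≈385) lines up with the nose (x≈383). I'll make the small forward correction and lower the mouth over the nose.

>>> drive_tool([
  [[0.4, 0, 0.15, 0, 0, 0, 0.3], [0.6, 0, 0, 0, 0, 0, 0.3], [0.7, 0, 0, 0, 0, 0, 0.3], [0.7, 0, 0, 0, 0, 0, 0.3], [0.4, 0, 0, 0, 0, 0, 0.3]],
])

```text
clock: 15.73
tcp_pos: [0.5038, -0.2232, 0.1386]
orientation: [-0.063, -0.704, -0.064, 0.705]
wrist_force: [-0.9, -0.3, -1.3]
finger_gap: 0.0408
```

>>> drive_tool([
  [[0.3, 0, 0, 0, 0, 0, 0.3], [0.3, 0, 0, 0, 0, 0, 0.3], [0.3, 0, 0, 0, 0, 0, 0.3], [0.2, 0, 0, 0, 0, 0, 0.3], [0, 0, 0, 0, 0, 0, 0.3]],
])

```text
clock: 16.15
tcp_pos: [0.5044, -0.2237, 0.129]
orientation: [-0.064, -0.704, -0.064, 0.704]
wrist_force: [0.6, 1.5, -1.3]
finger_gap: 0.0405
```

```bash
python3 look.py w18
```

```text
t 16.2 tcp [ 0.5045 -0.2237  0.1292] shift cm [ 0.0241 -0.0347 -0.1615] rot deg [ 0.1459 -0.0036 -0.0011] F [ 0.3422 -0.4966 -0.2695] gap 0.04030567976064822
[ 0.0369 -0.0656 -0.0058]
ringC [382.722  334.0052]
53 -42 [465.7824 175.8349]
-53 -42 [456.5024 367.7065]
71 -42 [467.5834 138.5986]
-71 -42 [455.12   396.2885]
0 50 [288.9581 276.7281]
```

View pics/w18.png

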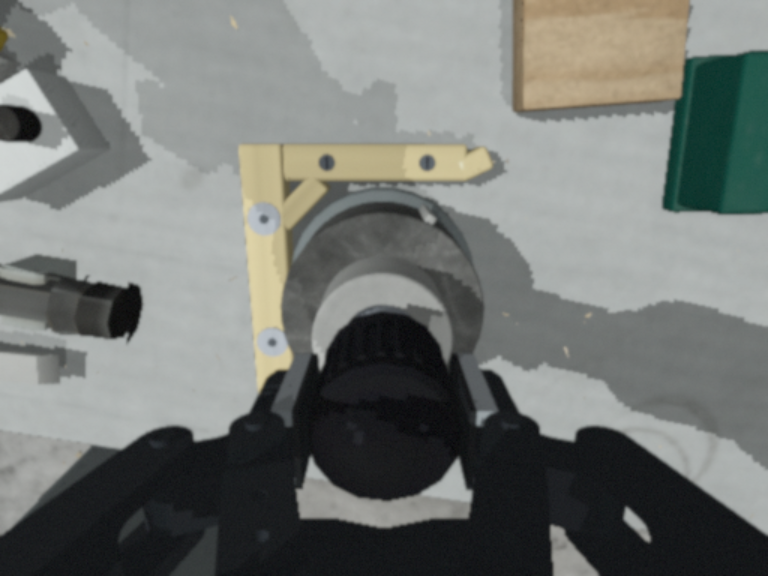

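The nose is inside the cap with no side load. Next I'll press down gently.

>>> drive_tool([
  [[0.2, 0, 0, 0, 0, 0, 0.3], [0.2, 0, 0, 0, 0, 0, 0.3], [0.2, 0, 0, 0, 0, 0, 0.3], [0.2, 0, 0, 0, 0, 0, 0.3], [0, 0, 0, 0, 0, 0, 0.3]],
])

```text
clock: 16.62
tcp_pos: [0.5042, -0.2236, 0.1208]
orientation: [-0.064, -0.704, -0.064, 0.704]
wrist_force: [0.2, 1.1, -1.0]
finger_gap: 0.041
```

>>> drive_tool([
  [[0.1, 0, 0, 0, 0, 0, 0.3], [0.1, 0, 0, 0, 0, 0, 0.3], [0.1, 0, 0, 0, 0, 0, 0.3], [0.1, 0, 0, 0, 0, 0, 0.3], [0, 0, 0, 0, 0, 0, 0.3]],
])

```text
clock: 17.03
tcp_pos: [0.5049, -0.2239, 0.1179]
orientation: [0.064, 0.705, 0.063, -0.704]
wrist_force: [0.6, 1.2, 3.9]
finger_gap: 0.0404
```

>>> drive_tool([
  [[0.1, 0, 0, 0, 0, 0, 0.3], [0.1, 0, 0, 0, 0, 0, 0.3], [0.1, 0, 0, 0, 0, 0, 0.3], [0.1, 0, 0, 0, 0, 0, 0.3], [0, 0, 0, 0, 0, 0, 0.3]],
])

```text
clock: 17.45
tcp_pos: [0.5037, -0.2234, 0.1119]
orientation: [-0.063, -0.704, -0.064, 0.705]
wrist_force: [1.0, 0.3, -6.2]
finger_gap: 0.0405
```

It has clicked over: the force rose and then dropped, and the TCP jumped down 6 mm. I'll go on down to the ring.

>>> drive_tool([
  [[0.1, 0, 0, 0, 0, 0, 0.3], [0.1, 0, 0, 0, 0, 0, 0.3], [0.1, 0, 0, 0, 0, 0, 0.3], [0, 0, 0, 0, 0, 0, 0.3], [0, 0, 0, 0, 0, 0, 0.3]],
])

```text
clock: 17.87
tcp_pos: [0.5046, -0.2237, 0.1105]
orientation: [0.064, 0.704, 0.064, -0.704]
wrist_force: [-0.6, 1.1, 0.0]
finger_gap: 0.0405
```

>>> drive_tool([
  [[0.1, 0, 0, 0, 0, 0, 0.3], [0.1, 0, 0, 0, 0, 0, 0.3], [0, 0, 0, 0, 0, 0, 0.3], [0, 0, 0, 0, 0, 0, 0.3], [0, 0, 0, 0, 0, 0, 0.3]],
])

```text
clock: 18.28
tcp_pos: [0.5054, -0.2233, 0.1102]
orientation: [0.064, 0.705, 0.064, -0.703]
wrist_force: [-0.6, 4.7, 11.7]
finger_gap: 0.0406
```

>>> drive_tool([
  [[0.1, -0.05, 0, 0, 0, 0, 0.3], [0, -0.05, 0, 0, 0, 0, 0.3], [0, 0, 0, 0, 0, 0, 0.3], [0, 0, 0, 0, 0, 0, 0.3], [0, 0, 0, 0, 0, 0, 0.3]],
])

```text
clock: 18.7
tcp_pos: [0.5057, -0.2231, 0.1102]
orientation: [0.065, 0.706, 0.063, -0.703]
wrist_force: [-2.2, 3.1, 16.4]
finger_gap: 0.0406
```

```bash
python3 look.py w19
```

```text
t 18.75 tcp [ 0.5057 -0.2231  0.1102] shift cm [ 0.0005  0.0042 -0.0279] rot deg [ 0.1672 -0.2195 -0.1401] F [-1.6146  3.3248 14.9205] gap 0.040319323624175014
[ 0.9037  0.4236 -0.0051]
ringC [382.4992 354.2409]
53 -42 [472.2585 182.176 ]
-53 -42 [461.6592 386.3359]
71 -42 [474.3314 142.2499]
-71 -42 [460.0919 416.525 ]
0 50 [282.4604 289.9113]
```

View pics/w19.png

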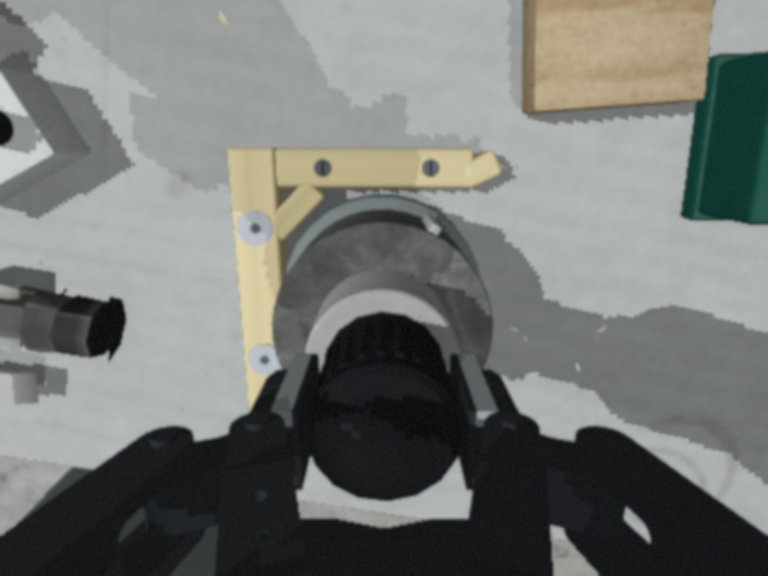

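The cap mouth is flush on the ring at about z = 0.096, with 15 N down, and the foot is still at the stop. One hold to check it is steady, then I'll hand in.

>>> drive_tool([
  [[0.05, -0.05, 0, 0, 0, 0, 0.3], [0, 0, 0, 0, 0, 0, 0.3], [0, 0, 0, 0, 0, 0, 0.3], [0, 0, 0, 0, 0, 0, 0.3], [0, 0, 0, 0, 0, 0, 0.3]],
])

```text
clock: 19.17
tcp_pos: [0.5058, -0.223, 0.1102]
orientation: [0.065, 0.706, 0.063, -0.703]
wrist_force: [-1.9, 2.9, 17.7]
finger_gap: 0.0409
```

```bash
python3 - <<'E'
from h import *
s=env.get_state(); print(s["tcp_pos"],s["wrist_force"],s["clock"])
if s["wrist_force"][2]>8: print(env.hand_in())
E
```

```text
[ 0.5058 -0.223   0.1102] [-1.9053  2.8813 17.6613] 19.1667
the job is handed in; nothing more can be done
None
```

The cutter set is home in the cradle, the cap is pressed fully down onto the spacer ring, and I handed the job in at 19.2 s while still pressing. The hand-in returned no verdict.

- **Sliding the set:** I gripped it by the spacer ring and slid it into the pocket until it stopped moving against the back stop at about 9 N.
- **Placing the cap:** The force built up and then dropped as it clicked over the balls, and the TCP went down about 6 mm. I then pressed on until it met the ring.
- **Last checks:** The TCP was at (0.506, −0.223), within about 1 mm of the measured pocket centre. The cap mouth was at about 96 mm, the height of the ring's top face. The wrist was pressing down with about 18 N, and the last wrist picture showed the foot at the stop and the cap flush on the ring.
- **What went less smoothly:**
  - On the first approach the set appeared to touch the corner of the green vise. The cause is uncertain, because the same rise came back when I was clear of it.
  - It also rocked twice under too much downward load, raising the tool by up to about 3–4 mm. I backed off and took some of its weight before going on.
  - When the fingers first closed on the ring, the wrist briefly read 45 N.
- **Not checked or in disagreement:** The wrist camera read about 2 mm off sideways compared with the top camera, and I allowed for that. I never moved the other tools on purpose, but I took no final overall picture to confirm they stayed put.

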